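Swing a long tube rack past the post into its bay

ROBOT

A 6-joint arm with a two-finger parallel gripper is mounted at the origin on the work surface. World frame = base frame: x ahead of the robot, y to its left, z up, the work surface at z = 0. Lengths are in m, angles in degrees, forces in N, time in s.
With the tool pointing down it reaches from about 0.325 to 0.775 m from the base axis. Payload 5.5 kg.
Tool frame: the origin (TCP) lies at the centre of the arm's flange, where the gripper is bolted on; the fingertips stand 182 mm ahead of it and the grasp point (between the pads) lies 163 mm ahead of it; z points along the fingers, y is the line along which they close (so a half turn about z gives the same grasp; the last joint's range is limited). The gripper opens to 88 mm and grips with 3 to 60 N. Pads are 20 mm wide; open, the fingers measure 115 mm over their backs; the gripper's body (75 mm by 178 mm) begins 61 mm behind the grasp point.
Start: joints at [65.564, 5.22, 70.514, -0, 104.267, -3.249], TCP at [0.217, 0.559, 0.405] pointing down, gripper open.
Joint ranges: [-164.24, 164.24], [-49.07, 125.15], [9.68, 141.18], [-86.29, 266.29], [3.28, 154.24], [-151.56, 151.56]. Speed limits (degrees/s): [147.25, 147.25, 172.46, 180, 180, 180].

INTERFACE

Orientations are given as [roll, pitch, yaw] about the fixed x, y, z axes, in that order (R = Rz(yaw) Ry(pitch) Rx(roll)).
In Python, from station import r gives the robot as it stands. The module is installed in compiled form; this text tells all that it offers. Calls block until the motion is done:
- r.reach(position, orientation): joint-space move of the TCP to a pose.
- r.servo_line(position, rotation=None, speed=0.15): straight line of the TCP; rotation=None keeps the orientation; speed is the mean speed in m/s.
- r.move_joints(angles): joint-space move.
- r.let_go() and r.grab(squeeze=None): open the fingers fully, or close them until they stop; squeeze is the grip in N (None keeps the last).
- r.wait(seconds).
- r.inverse_kinematics(position, orientation): joint angles nearest the present ones, or None.
- r.sense(): the state.
- r.snapshot(name): name is "scene" or "top" or "wrist"; returns a dict with "frame" (400x640x3 uint8, red, green, blue), "fx", "fy", "cx", "cy" (pixels), "dist_coeffs" ([k1, k2, p1, p2, k3] as OpenCV has them; the pictures are not rectified), "R" (3x3) and "t" (3): a world point X has camera coordinates R X + t. Camera axes: x right, y down, z forward; pixel columns grow to the right and rows downward; lengths in m; the calibration is good to about 2 mm. A picture is of the moment at which its call begins. There is no depth.
A pose or a line that the arm cannot do raises r.IKError and nothing moves.
- r.hand_in(): hands the job in; it is judged then, once.
The state is a dict: "clock": time; "joints": joint angles; "joint_vel": joint speeds; "joint_torque": joint torques, N m; "tcp_pos": TCP position; "orientation": TCP orientation; "contact_force": force on the tool from outside, world axes, zero at the start; "torque": the same for the moment, N m; "opening": finger opening in m; "gripper_force": force on a finger pad.
Only numpy, scipy, OpenCV 4.12 (cv2) and the standard library are available. Lean on these libraries where they do the work, as an engineer would, in place of code of your own. Each camera call takes 0.05 s, during which the arm holds its last target. There are 200 camera calls.

TASK

Without ever lifting it off the bench, push the long steel tube rack into the low three-sided bay behind the short post: first push its far end sideways in behind the post while the rack is still at an angle, then push its near end round so that the rack swings past the post into the bay. Finish with the rack flat on the bench along the bay, both of its ends up against the back rail, and leave the jar, the vial and the blue block where they stand.

Things in the scene. Friction and masses are not known exactly. Their poses are not given: they have to be found in the camera images.
- rack: Empty one-row steel tube rack, loose, 200 long x 32 wide x 34 mm high, 0.25 to 0.5 kg, six holes in its top. Origin: centre of its underside; x along its length, z up; long sides at y = +-16 mm, pushable anywhere, best within 15 mm of the bench. It starts on the robot's side of the bay, right (-y) of the post, x axis within 0.2 rad of the bay's +x.
- rack_far_end (a point): Centre of the rack's end face at its +x end (100 mm from its middle, 18 mm above the bench): the end farther from the robot at the start, close to the bay. In the finished job this end lies on the bay's +y (left) side.
- rack_near_end (a point): Centre of the rack's other end face (-x end, 100 mm from the middle, 18 mm above the bench), nearer the robot at the start. In the finished job it lies on the bay's -y side.
- bay: Bay of three low steel rails (18 high, 10 mm thick) fixed to the bench; flat grey floor strip. Origin on the bench where the middle of the rack lies when home. x: from the open side (robot) to the back rail; y: along the back rail, to the left. Inner faces: back rail x = +16 mm; end rails y = +-140 mm, reaching out to x = -24 mm. The rack lies home along y, touching the back rail.
- post: Short round steel post with black cap, fixed, 16 mm diameter, 55 mm high; origin at the centre of its foot, axes as the bay's. It stands 62 to 72 mm before the bay's origin (bay -x) and 38 to 66 mm left of it (+y): about 75 mm are free between post and back rail.
- jar: Bystander: glass jar with blue cap, 58 mm diameter, 70 mm high, loose, standing on the bench left of the work. Origin: centre of its underside.
- vial: Bystander: amber glass vial with white cap, 29 mm diameter, 50 mm high, loose, standing on the bench to the right of the work and nearer the robot. Origin: centre of its underside.
- block: Bystander: blue plastic tube block, 70 x 115 x 28 mm high, loose, on the bench beyond the back rail. Origin: centre of its underside.

How it is judged (in metres and radians):
On the way, in this order (a step that is already met when the one before it is completed fails the run):
1. the rack's far end is in behind the post (past the post towards the left, on its bay side) with the rack still more than about 15 degrees off the bay's line (x of rack_far_end in the frame of bay above -0.055 m and y of rack_far_end in the frame of post above 0.005 m and x of rack_far_end in the frame of post above 0.02 m and angle between the x axis of rack and the y axis of bay, either way round above 0.25 rad), for 0.05 s.
2. the rack is swung into the bay with both ends against the back rail (x of rack_far_end in the frame of bay between -0.008 and 0.006 m and x of rack_near_end in the frame of bay between -0.008 and 0.006 m and y of rack_far_end in the frame of bay between 0.05 and 0.142 m and y of rack_near_end in the frame of bay above -0.142 m), for 0.2 s.
At the end, for the whole second after the job is handed in: Both end centres of the rack are within 8 mm of where they lie when the rack touches the back rail all along, between the two end rails, the end that started farther away on the bay's left (+y) side; the rack flat on the bench and at rest (all of step 2 and linear speed of rack below 0.01 m/s and angular speed of rack below 0.05 rad/s and height (world z) of rack below 0.004 m and angle between rack's own z axis and vertical below 0.05 rad).
It fails at once if the rack is lifted or tipped (underside more than 8 mm up, or leaning more than 0.2 rad) (height (world z) of rack above 0.008 m or angle between rack's own z axis and vertical above 0.2 rad).
It fails at once if the jar is moved by more than 20 mm or tipped (distance of jar from where it was at the start of the episode above 0.02 m or angle between jar's own z axis and vertical above 0.3 rad).
It fails at once if the vial is moved by more than 20 mm or tipped (distance of vial from where it was at the start of the episode above 0.02 m or angle between vial's own z axis and vertical above 0.3 rad).
It fails at once if the block is moved by more than 20 mm or tipped (distance of block from where it was at the start of the episode above 0.02 m or angle between block's own z axis and vertical above 0.3 rad).
It also fails if it takes over 72 s, if anything falls off the work surface, if the arm or the gripper's body presses on something with over 40 N, if the wrist force passes 120 N, or if a joint passes its speed limit or range.

## Working session

There is one attempt and no reset: what is moved stays moved. The work goes in short steps, each a Python script; the robot and the scene stay as the last script left them, time stands still between calls to the robot, and variables do not carry over. Pictures are saved under pics/ and viewed, at most 10 in all, crops included, and the job is handed in when it is done.

```bash
mkdir -p pics; python3 - <<'E'
from station import r
import cv2,numpy as np
for n in("top","scene"):
    s=r.snapshot(n); cv2.imwrite(f"pics/{n}0.png",s["frame"][:,:,::-1]); np.save(f"{n}0.npy",s,allow_pickle=True)
    print(n,s["fx"],s["dist_coeffs"],(-np.array(s["R"]).T@s["t"]).round(3))
print(r.sense())
E
```

```text
top 408.3878714885331 [0.03113983 0.         0.         0.         0.        ] [0.488 0.037 0.899]
scene 472.8613934592812 [-0.10568124  0.          0.          0.          0.        ] [1.378 0.053 0.604]
{'clock': 0.1, 'joints': array([ 6.55645762e+01,  5.26104011e+00,  7.05732366e+01, -1.94754778e-04,
        1.04266789e+02, -3.24928998e+00]), 'joint_vel': array([-0.06003614, -0.11203003, -0.13082503,  0.02030524, -0.00260642,
        0.00810508]), 'joint_torque': array([ 2.05011158e-03, -4.47858202e+01, -4.07568991e+01,  6.99432101e-02,
        2.84645939e-02, -9.18684827e-05]), 'tcp_pos': array([0.21687449, 0.55950283, 0.40361338]), 'orientation': array([-1.79899086e+02, -5.53992904e-03,  1.58813813e+02]), 'contact_force': array([ 0.29511944, -1.02233746,  0.72723185]), 'torque': array([0.04529523, 0.0674119 , 0.05861877]), 'gripper_force': 0.0, 'opening': 0.08803393575982517}
```

View pics/top0.png

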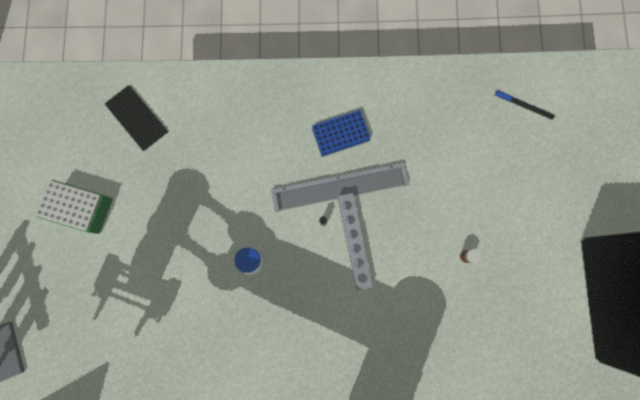

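View pics/scene0.png

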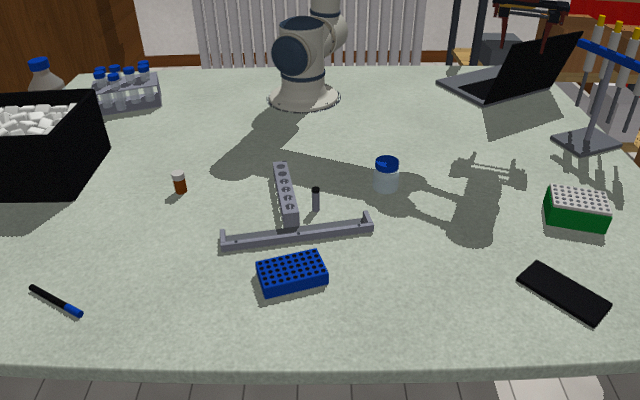

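The top view shows the bay back rail from about (275,195) to (408,170), the post cap at (323,220), and the rack from (347,195) to (365,288). The jar is at (247,260), the vial at (467,256) and the block at (342,131). I'll take a closer crop next.

```bash
python3 - <<'E'
import cv2
f=cv2.imread("pics/top0.png")[150:300,260:420]
cv2.imwrite("pics/crop0.png",cv2.resize(f,None,fx=4,fy=4,interpolation=cv2.INTER_CUBIC))
E
```

```text
(no output)
```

View pics/crop0.png

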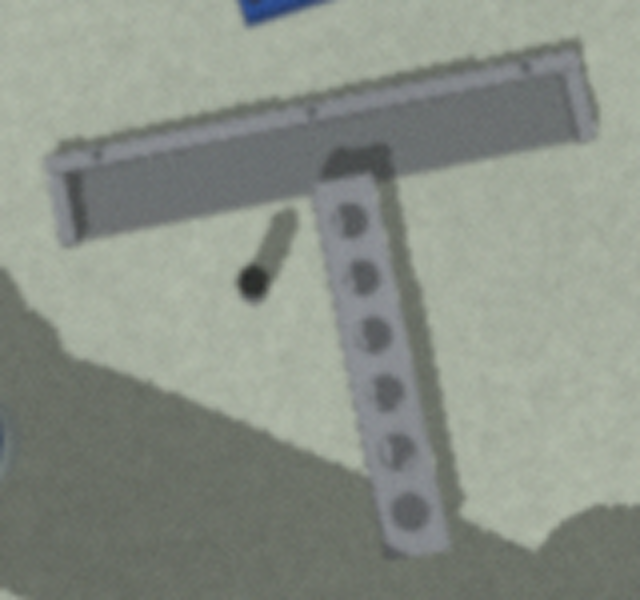

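The crop shows the rack's top corners at about (316,186), (376,175), (448,548) and (386,552). The post cap is at (253,283), the rail's outer back corners at (48,158) and (578,45), and the end-rail fronts at (70,244) and (590,138).

```bash
cat > h.py <<'E'
import cv2,numpy as np
def cast(s,px,z):
    K=np.array([[s["fx"],0,s["cx"]],[0,s["fy"],s["cy"]],[0,0,1]])
    p=cv2.undistortPoints(np.array(px,float).reshape(-1,1,2),K,np.array(s["dist_coeffs"])).reshape(-1,2)
    R=np.array(s["R"]);c=-R.T@np.array(s["t"]);d=np.c_[p,np.ones(len(p))]@R
    return (c+d*((z-c[2])/d[:,2])[:,None])[:,:2]
def proj(s,P):
    K=np.array([[s["fx"],0,s["cx"]],[0,s["fy"],s["cy"]],[0,0,1]])
    return cv2.projectPoints(np.array(P,float),cv2.Rodrigues(np.array(s["R"]))[0],np.array(s["t"]),K,np.array(s["dist_coeffs"]))[0].reshape(-1,2)
E
python3 - <<'E'
from h import *
s=np.load("top0.npy",allow_pickle=True).item()
np.set_printoptions(precision=4,suppress=True)
f=lambda l:np.array(l)/4+[260-.375,150-.375]
rack=cast(s,f([(316,186),(376,175),(448,548),(386,554)]),.034)
holes=cast(s,f([(351,220),(410,512)]),.034)
post=cast(s,f([(253,283)]),.055)[0]
bay=cast(s,f([(48,158),(578,45),(72,245),(597,137)]),.018)
print("rack",rack,np.linalg.norm(rack[1]-rack[0]),np.linalg.norm(rack[2]-rack[1]));print("holes",holes)
print("post",post,"bay",bay,np.linalg.norm(bay[0]-bay[1]),np.linalg.norm(bay[0]-bay[2]))
ey=bay[0]-bay[1]+bay[2]-bay[3];ey/=np.linalg.norm(ey);ex=np.array([ey[1],-ey[0]])
o=bay.mean(0)-ex*.001
B=lambda p:np.c_[(p-o)@ex,(p-o)@ey]
print("bay origin",o,"yaw",np.degrees(np.arctan2(ex[1],ex[0])))
print("in bay: corners",B(bay),"post",B(post[None]),"rack",B(rack),"holes",B(holes))
print("jar",cast(s,[(247,260)],.07),"vial",cast(s,[(472,256)],.05),"block",cast(s,[(342,131)],.028))
E
```

```text
rack [[ 0.6352  0.0062]
 [ 0.6408 -0.0261]
 [ 0.4452 -0.0584]
 [ 0.4423 -0.0264]] 0.03269537429142154 0.19832784272051765
holes [[ 0.6166 -0.0122]
 [ 0.4634 -0.0394]]
post [0.581  0.0404] bay [[ 0.6554  0.1526]
 [ 0.7149 -0.1397]
 [ 0.607   0.139 ]
 [ 0.6632 -0.1477]] 0.29824336518974826 0.0503035008470027
bay origin [0.6591 0.0009] yaw 11.293357151740722
in bay: corners [[ 0.0261  0.1495]
 [ 0.0272 -0.1487]
 [-0.0241  0.1457]
 [-0.0252 -0.1465]] post [[-0.0689  0.0541]] rack [[-0.0224  0.0099]
 [-0.0232 -0.0228]
 [-0.2214 -0.0162]
 [-0.218   0.0157]] holes [[-0.0443 -0.0044]
 [-0.1998 -0.0011]]
jar [[0.5008 0.1941]] vial [[ 0.506  -0.2608]] block [[ 0.7825 -0.004 ]]
```

```bash
cat >> h.py <<'E'
O=np.array([.6591,.0009]);YAW=11.3
ex=np.array([np.cos(np.radians(YAW)),np.sin(np.radians(YAW))]);ey=np.array([-ex[1],ex[0]])
W=lambda x,y:O+x*ex+y*ey
B=lambda p:np.c_[(np.asarray(p)-O)@ex,(np.asarray(p)-O)@ey]
def go(r,x,y,tip,th,speed=.15):   # bay coords of fingertips, th = bay angle of tool's wide (y) axis
    r.servo_line([*W(x,y),tip+.182],[180,0,(YAW+90+th+180)%360-180],speed=speed)
def look(r,name):
    s=r.snapshot("top");np.save(name+".npy",s,allow_pickle=True)
    f=cv2.resize(s["frame"][150:300,260:420,::-1],None,fx=4,fy=4,interpolation=cv2.INTER_CUBIC)
    cv2.imwrite(f"pics/{name}.png",f);st=r.sense();print(name,st["clock"],st["contact_force"].round(1))
f4=lambda l:np.array(l,float)/4+[260-.375,150-.375]
E
python3 - <<'E'
from station import r
from h import *
r.grab(10)
r.reach([*W(-.252,-.001),.182+.09],[180,0,YAW+90])
go(r,-.252,-.001,.008,0)
go(r,-.2225,-.001,.008,0,.05); print(r.sense()["contact_force"].round(1))
go(r,-.25,-.001,.008,0)
go(r,-.25,-.06,.06,0,.2)
go(r,-.035,-.055,.06,0,.2)
go(r,-.035,-.055,.008,0)
look(r,"a")
E
```

```text
[-0.2 -0.2 -0.1]
a 7.8583 [ 0.7  0.5 -0.4]
```

View pics/a.png

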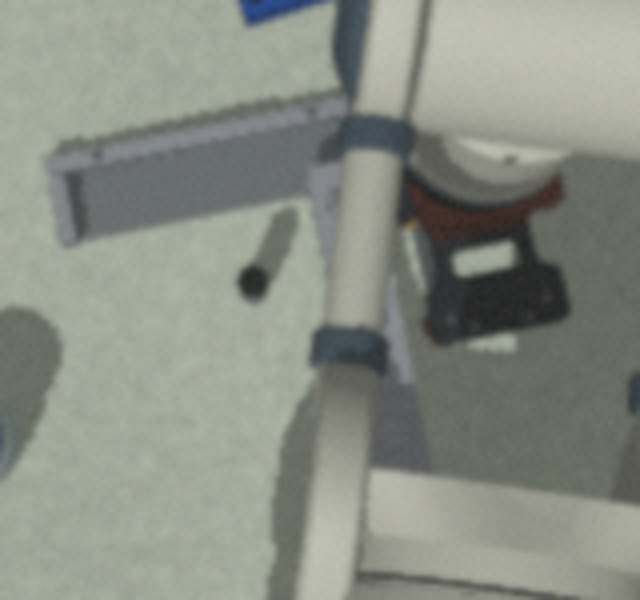

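The arm covers most of the view. The rack's far-left corner went from (316,186) to about (308,167), so the rack moved forward about 10 mm as planned. Next is the sideways push.

```bash
python3 - <<'E'
from station import r
from h import *
P=np.array([-.069,.054]);s=.057
go(r,-.035,-.03,.008,0,.06)
def pt(th):
    t=np.radians(th);u=np.array([np.cos(t),np.sin(t)]);n=np.array([-u[1],u[0]])
    return P+(s-.025)*u-.050*n
for th in(15,25,33,41):
    p=pt(th);print(th,p.round(3));go(r,*p,.008,th,.05);print(r.sense()["contact_force"].round(1))
t=np.radians(41);p=pt(41)+.02*np.array([np.sin(t),-np.cos(t)])
go(r,p[0]-.03,p[1]-.02,.02,41)
go(r,-.08,-.12,.1,41,.2)
r.reach([*W(-.25,.05),.182+.12],[180,0,YAW+131])
look(r,"b")
E
```

```text
15 [-0.025  0.014]
[ 2.  -1.  -0.9]
25 [-0.019  0.022]
[ 1.4 -0.6 -0.7]
33 [-0.015  0.029]
[ 1.9 -0.3 -1.1]
41 [-0.012  0.037]
[ 2.  -0.4 -0.7]
b 12.8167 [-0.4  0.5  0.3]
```

View pics/b.png

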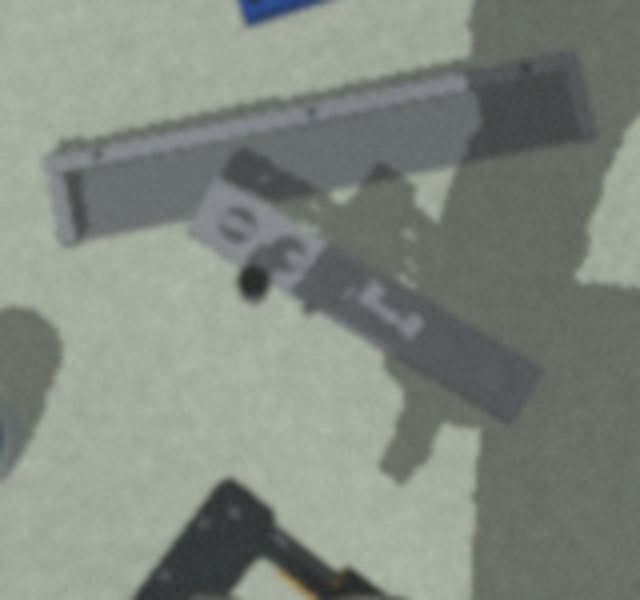

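The rack now lies at an angle behind the post, with top corners at (188,228), (218,176), (540,372) and (510,424).

```bash
cat > m.py <<'E'
from h import *
def rack(name,c):
    s=np.load(name+".npy",allow_pickle=True).item()
    q=B(cast(s,f4(c),.034)); F=(q[0]+q[1])/2;N=(q[2]+q[3])/2;d=F-N
    print("F",F.round(4),"N",N.round(4),"L",np.linalg.norm(d).round(4),"w",np.linalg.norm(q[0]-q[1]).round(4),"th",np.degrees(np.arctan2(d[1],d[0])).round(1))
E
python3 -c "
from m import *
rack('b',[(188,228),(218,176),(540,372),(510,424)])"
```

```text
F [-0.0182  0.0709] N [-0.1548 -0.0728] L 0.1982 w 0.0324 th 46.5
```

```bash
python3 - <<'E'
from station import r
from h import *
P=np.array([-.069,.054]);s=.0474
def pt(th,off):
    t=np.radians(th);u=np.array([np.cos(t),np.sin(t)]);n=np.array([-u[1],u[0]])
    return P+(s-.18)*u+off*n
go(r,*pt(46.5,.03),.09,46.5,.2)
go(r,*pt(46.5,.03),.008,46.5)
for th in(46.5,55,65,75,86):
    go(r,*pt(th,.002),.008,th,.06);print(th,r.sense()["contact_force"].round(1))
p=pt(86,.002);go(r,p[0]-.03,p[1],.008,86)
go(r,-.25,-.05,.1,86,.2)
look(r,"c")
E
```

```text
46.5 [-0.1  0.  -0.9]
55 [1.2 0.7 0.9]
65 [ 0.3  1.  -0.9]
75 [-0.3 -1.  -0.5]
86 [-0.6 -0.1  0.3]
c 18.3167 [-0.9 -0.3  0.6]
```

View pics/c.png

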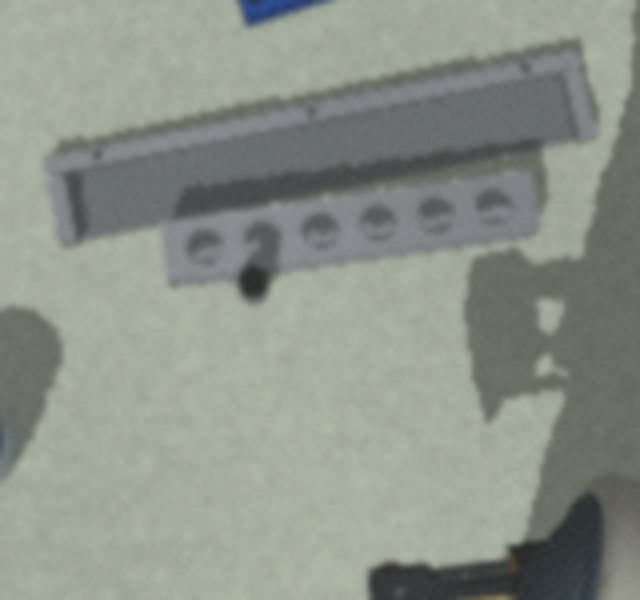

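The rack is swung nearly parallel to the bay, with corners at (167,226), (170,286), (540,236) and (532,168). Both ends are inside the end rails, with about 45 mm to spare on the left and 20 mm on the right. Now I'll push it home at its centre.

```bash
python3 -c "
from m import *
rack('c',[(170,286),(165,226),(532,168),(540,234)])"
python3 - <<'E'
from station import r
from h import *
go(r,-.1,-.01,.09,90,.2)
go(r,-.1,-.01,.008,90)
go(r,-.032,-.01,.008,90,.05)
for x in np.arange(-.030,-.019,.0015):
    go(r,x,-.01,.008,90,.03);f=r.sense()["contact_force"];print(round(x,4),f.round(1))
    if -f[:2]@ex>6:break
go(r,-.1,-.01,.02,90)
go(r,-.25,-.05,.1,90,.2)
look(r,"d")
E
```

```text
F [-0.0429  0.0954] N [-0.0546 -0.1029] L 0.1986 w 0.0324 th 86.6
-0.03 [-1.3 -0.7  1. ]
-0.0285 [-2.3 -0.7  0.7]
-0.027 [-2.6 -0.2  1.7]
-0.0255 [-7.9 -1.1  4.2]
d 24.175 [ 0.4 -0.7  0.6]
```

View pics/d.png

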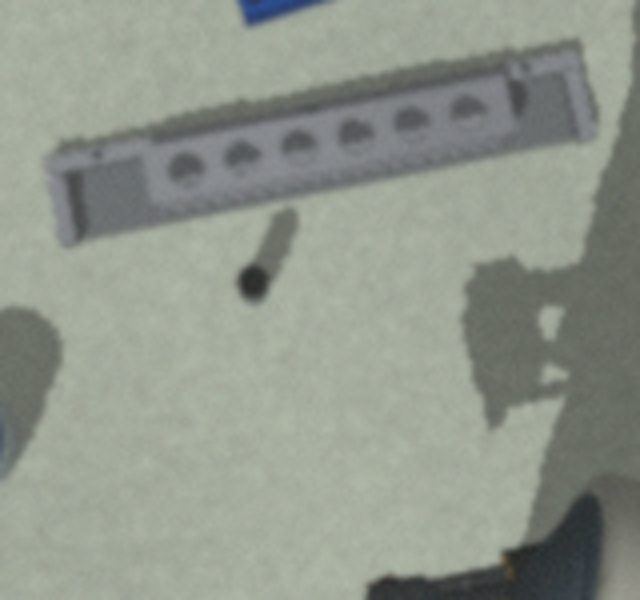

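The rack lies in the bay with corners at about (146,148), (157,208), (517,133) and (505,74), parallel to the rail. I'll check it numerically from the holes.

```bash
python3 - <<'E'
from m import *
rack('d',[(157,207),(146,148),(507,74),(517,133)])
s=np.load("d.npy",allow_pickle=True).item()
print(B(cast(s,f4([(187,167),(469,108)]),.034)))
E
```

```text
F [0.0006 0.0953] N [-0.0002 -0.1027] L 0.1981 w 0.0329 th 89.8
[[ 0.0022231   0.0754782 ]
 [ 0.00215968 -0.07968545]]
```

Both ends are within about 1 mm of the back rail line, so I'm handing in.

```bash
python3 -c "
from station import r
print(r.hand_in())"
```

```text
the job is handed in; nothing more can be done
None
```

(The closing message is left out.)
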